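# Seat a tube-rack clamp screw, back it off a quarter turn and hold

## Task

Slide the rack of purple-capped tubes all the way home under the clamp bridge, up against its end stop. Then turn the black thumbscrew on the bridge clockwise until it seats, back it off a quarter turn so that the caps are not squeezed, and finish while still gripping the thumbscrew at that setting: I will tighten the lock ring while you hold it. Leave the other things on the bench where they are.

Things in the scene. Friction and masses are not known exactly. Their poses are not given: they have to be found in the camera images.
- clamp_station: Rack clamp station, fixed to the bench: ivory base 160 x 345 x 12 mm (its y from -95 to +250), guide rails, aluminium bridge (40 mm wide in y, 156 mm in x, underside 125, top 140 mm up, posts at x = +-70 mm). Origin: on the bench below the thumbscrew's axis, z up. The rack slides along the station's -y to the dark end stop. Place and yaw vary.
- rack (a joint): Travel of the rack in m: 0 = fully out (to the station's +y), 0.130 = home under the bridge at the end stop, a hard stop. Starts 70 to 120 mm short of home; 2 N of friction, stays where left. The carriage carries 16 purple-capped tubes (block 90 x 96 mm, cap tops 109 mm above the bench), which pass under the bridge.
- rack_handle (a point): Grip point of the upright orange handle at the rack's trailing (+y) end: a plate 14 mm thick (station x), 34 mm wide (station y), rising to 117 mm above the bench. Point: on its mid-plane, 101 mm above the bench, 52 mm beyond the tube block's face; with the rack home it is 100 mm from the thumbscrew's axis. Moves with the rack.
- screw (a joint): Turn of the thumbscrew in rad, growing clockwise from above. Seats at 3.14 (hard stop), when the rubber bar under the bridge meets the caps; a quarter turn back from the seat is 1.57. Starts anywhere from 0.6 to 2.1. The knob stays at one height as it turns; friction 0.06 N m, stays where left.
- screw_grip (a point): On the thumbscrew's axis, 178 mm above the bench, where to grip its black upright wing: 44 mm long (this frame's x), 12 mm thick (y), 36 mm high, top 12 mm above this point; under it a steel collar 28 mm across. White mark on top at the -x end. Seated, these axes are parallel to the station's, mark to the station's -x; a quarter turn back the mark is to the station's -y. Turns with the screw.
- spare_rack: Bystander: loose white block with eight red caps, 70 x 110 mm, 67 mm high. Origin under its centre. Leave it.
- dish: Bystander: loose shallow glass dish, 80 mm across, 16 mm high. Origin under its centre. Leave it.
- beaker: Bystander: loose glass beaker, 56 mm across, 70 mm high. Origin under its centre. Leave it.
- timer: Bystander: loose blue bench timer, 50 x 70 mm, 24 mm high. Origin under its centre. Leave it.

How it is judged:
By the outcome, as a careful person would: the job done as asked, in the order asked, and still so for the second after the job is handed in, while the arm keeps its last pose, push and grip.
It also fails if it takes over 72 s, if anything falls off the work surface, if the arm or the gripper's body presses on something with over 40 N, if the wrist force passes 120 N, or if a joint passes its speed limit or range.

## Robot

A 6-joint arm with a two-finger parallel gripper is mounted at the origin on the work surface. World frame = base frame: x ahead of the robot, y to its left, z up, the work surface at z = 0. Lengths are in mm, angles in rad, forces in N, time in s.
With the tool pointing down it reaches from about 350 to 975 mm from the base axis. Payload 7.1 kg.
Tool frame: the origin (TCP) lies between the finger pads, 19 mm behind the fingertips; this is the grasp point; z points along the fingers, x is the direction in which the jaws open and shut, and the axes are right-handed (so a half turn about z gives the same grasp; the last joint's range is limited). The gripper opens to 88 mm and grips with 3 to 60 N. Pads are 20 mm wide; open, the fingers measure 115 mm over their backs; the gripper's body (75 mm by 178 mm) begins 61 mm behind the grasp point.
Start: joints at [-1.358, 0.423, 1.63, -0, 1.089, -0.019], TCP at [143.6, -608.263, 241.375] pointing down, gripper open.
Joint ranges: [-3, 3], [-0.9, 2.11], [0.09, 2.58], [-1.31, 4.45], [0.11, 2.69], [-2.54, 2.54]. Speed limits (rad/s): [2.39, 2.39, 3.01, 3.14, 3.14, 3.14].

## Interface

Orientations are given as a rotation vector (axis times angle).
In Python, from workcell import get_obs, viewer, ctrl, masks_of gives the robot as it stands. The module is installed in compiled form; this text tells all that it offers.
- The arm moves only by the shell command python3 -m inch 'ROWS'. ROWS is JSON, a list of rows, each an object of numbers: "tx", "ty", "tz": the shift along the tool's x, y, z in cm; "ax", "ay", "az": the turn, a rotation vector about the tool's x, y, z in degrees; "jaw": the opening, from 0 (shut) to 1 (fully open). In form: [{"tx": .., "ty": .., "tz": .., "ax": .., "ay": .., "az": .., "jaw": ..}, ...]. A call has 1 to 12 rows; each row shifts and turns the commanded pose from where the row before left it, along the tool's axes as they then stand; what a row does not reach is not made up. A row lasts 1/8 s, in which the tool goes at most 62.5 mm and 10.7 degrees, less where a joint would pass 70% of its speed; a pose out of reach is approached as far as the arm can. A call is refused whole if a number of a shift passes 6.25 or a number of a turn 10.7, either way. A call with a gripper value outside its range is refused whole. The fingers move at their own pace and stop on an object; the grip force is fixed at half the most. Time passes only in rows, so rows that do not move let the fingers close. It gives the time, the measured TCP pose, the force and the opening at its end, in the units of the state.
- get_obs(): the state, without advancing time (a new reading comes with each control period).
- viewer.get_image(name): name is "scene" or "side" or "wrist"; returns (picture, depth): 480x640x3 uint8, red, green, blue; 480x640 float32, mm along the optical axis (not along the pixel's ray), 0 where there is no reading.
- viewer.get_calibration(name): a dict with "fx", "fy", "cx", "cy" (pixels), "distortion" ([k1, k2, p1, p2, k3] as OpenCV has them; the pictures are not rectified), "rvec" (rotation vector, rad) and "tvec" (3), from world to camera coordinates, as OpenCV has them. Camera axes: x right, y down, z forward; pixel columns grow to the right and rows downward; lengths in mm; the calibration is good to about 2 mm. A picture is of the moment at which its call begins: read the wrist's pose just before it. get_calibration takes no time and is no camera call; for the wrist camera it gives the pose at the moment of the call.
- ctrl.close_job(): hands the job in, once; it reports no verdict.
Trained networks look in the newest picture that a camera, given by its name, has taken for a name from the list of things; names that differ only in an ending like _2 or _b are one class to them, and where a whole thing is asked for, a point or a joint stands for the part that bears it (a point fixed in the world has none). Each returns a list of dicts, best first, with "score" (0 to 1); they miss things now and then, are a little off and sometimes report something else, mostly with a low value. They report only what shows in the picture. A call takes as long as a camera call.
- masks_of(camera, thing): "pixels" (480x640 bool, what is visible of it) and "location" ([column, row] in pixels, amid what is visible of it).
The state is a dict: "t": time; "qpos": joint angles; "qvel": joint speeds; "joint_torque": joint torques, N m; "ee_pos": TCP position; "orientation": TCP orientation; "ft_force": force on the tool from outside, world axes, zero at the start; "moment": the same for the moment, N m; "width": finger opening in mm.
Only numpy, scipy, OpenCV 4.12 (cv2) and the standard library are available. Lean on these libraries where they do the work, as an engineer would, in place of code of your own. Each camera call takes 0.05 s, during which the arm holds its last target. There are 200 camera calls.

## Working session

There is one attempt and no reset: what is moved stays moved. The work goes in short steps, Python scripts to look and compute and a shell command to move; the robot and the scene stay as the last step left them, time stands still between calls to the robot, and variables do not carry over. Pictures are saved under pics/ and viewed, about 8 in all and at most 12, crops included, and the job is handed in when it is done.

```bash
mkdir -p pics
cat > h.py <<'E'
import numpy as np, cv2
from scipy.spatial.transform import Rotation as R
from workcell import get_obs, viewer, ctrl, masks_of
def cal(n):
    c=viewer.get_calibration(n)
    K=np.array([[c['fx'],0,c['cx']],[0,c['fy'],c['cy']],[0,0,1.]])
    return K,np.array(c['distortion'],float),R.from_rotvec(np.ravel(c['rvec'])).as_matrix(),np.ravel(c['tvec'])
def cloud(n,depth,mask,c=None):
    K,D,Rm,t=c or cal(n)
    r,cc=np.nonzero(mask&(depth>0)); z=depth[r,cc]
    p=cv2.undistortPoints(np.stack([cc,r],1).astype(np.float64)[:,None],K,D)[:,0]
    return (np.c_[p*z[:,None],z]-t)@Rm   # world
def px(n,P,c=None):
    K,D,Rm,t=c or cal(n)
    return cv2.projectPoints(np.atleast_2d(np.float64(P)),cv2.Rodrigues(Rm)[0],t,K,D)[0][:,0]
def save(n,f):
    cv2.imwrite('pics/'+f,n[...,::-1])
E
python3 - <<'E'
from h import *
o=get_obs(); print({k:np.round(v,3) for k,v in o.items()})
for n in ['scene','side','wrist']:
    im,d=viewer.get_image(n); save(im,n+'0.png')
    for th in ['clamp_station','rack','rack_handle','screw','screw_grip']:
        for m in masks_of(n,th)[:1]:
            P=cloud(n,d,m['pixels'])
            if len(P): print(n,th,round(m['score'],2),np.round(m['location']),len(P),np.round(np.median(P,0)),np.round(np.percentile(P,2,axis=0)),np.round(np.percentile(P,98,axis=0)))
a=cv2.imread('pics/scene0.png');b=cv2.imread('pics/side0.png')
cv2.imwrite('pics/both.png',cv2.resize(np.vstack([a,b]),(450,600)) if 0 else cv2.resize(np.hstack([a,b]),(800,300)))
E
```

```text
{'t': np.float64(0.0), 'qpos': array([-1.358,  0.424,  1.631, -0.   ,  1.089, -0.019]), 'qvel': array([-0.001,  0.   ,  0.001, -0.   ,  0.   ,  0.   ]), 'joint_torque': array([ 5.0000e-03, -5.4461e+01, -2.7366e+01,  6.5000e-02,  2.3000e-02,
       -0.0000e+00]), 'ee_pos': array([ 143.484, -607.77 ,  240.61 ]), 'orientation': array([-2.463e+00,  1.949e+00,  2.000e-03]), 'ft_force': array([-0.248, -0.595, -0.057]), 'moment': array([-0.104, -0.039, -0.003]), 'width': np.float64(87.61)}
scene clamp_station 0.97 [327. 236.] 13820 [568. -16.  33.] [ 444. -151.    5.] [640. 162. 173.]
scene rack 0.85 [355. 224.] 5197 [566.  35.  67.] [483. -33.  10.] [600. 135. 113.]
scene rack_handle 0.76 [354. 222.] 4931 [567.  32.  68.] [495. -32.  23.] [598. 130. 111.]
scene screw 0.69 [295. 173.] 592 [514. -61. 171.] [506. -80. 146.] [522. -38. 190.]
scene screw_grip 0.75 [295. 173.] 558 [514. -62. 171.] [507. -80. 146.] [522. -40. 190.]
side clamp_station 0.96 [350. 323.] 16210 [516.  51.  33.] [ 429. -131.    7.] [628. 186. 148.]
side rack 0.88 [336. 320.] 6470 [538.  64.  67.] [482. -13.  22.] [598. 142. 114.]
side rack_handle 0.74 [332. 323.] 6470 [538.  64.  67.] [482. -12.  22.] [597. 142. 113.]
side screw 0.79 [382. 240.] 357 [504. -47. 171.] [495. -76. 146.] [519. -35. 191.]
side screw_grip 0.91 [382. 234.] 338 [504. -47. 172.] [496. -78. 147.] [519. -35. 191.]
```

View pics/scene0.png

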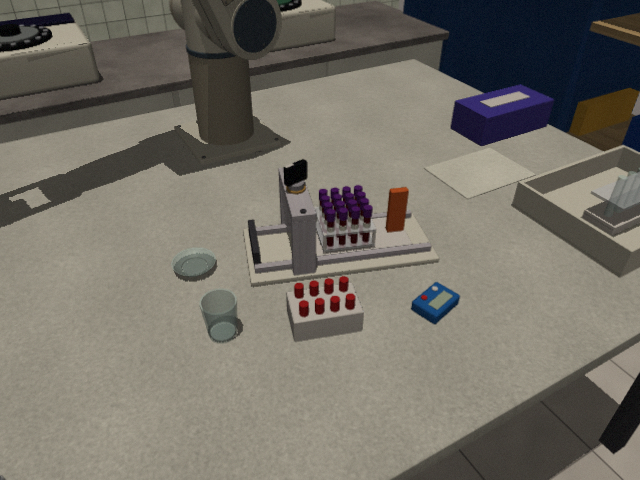

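View pics/side0.png

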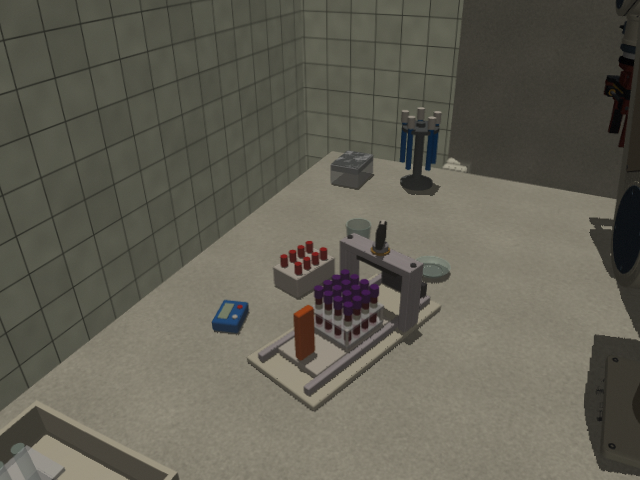

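The scene picture shows the station with +y to the right: bridge near (300,225), thumbscrew (295,173), orange handle (397,210). The side picture has the handle at (304,333) and the thumbscrew at (381,235). Next I fit the pose.

Run:
```python
from h import *
A=[];H=[];S=[];M=[];Tp=[]
for n in ['scene','side']:
    im,d=viewer.get_image(n)
    hsv=cv2.cvtColor(im,cv2.COLOR_RGB2HSV)
    st=masks_of(n,'clamp_station')[0]['pixels']|masks_of(n,'rack')[0]['pixels']
    st=cv2.dilate(st.astype(np.uint8),np.ones((3,3)))>0
    P=cloud(n,d,st); print(n)
    b=P[(P[:,2]>8)&(P[:,2]<16)]; A.append(b)
    print(' base rect',cv2.minAreaRect(np.float32(b[:,:2])))
    t=P[(P[:,2]>136)&(P[:,2]<144)]; Tp.append(t)
    print(' bridge top',len(t),cv2.minAreaRect(np.float32(t[:,:2])))
    o=cloud(n,d,(hsv[...,0]<14)&(hsv[...,1]>170)&(hsv[...,2]>90)&st)
    o=o[(o[:,2]>60)]; H.append(o); print(' handle',len(o),o.mean(0).round(1),cv2.minAreaRect(np.float32(o[:,:2])),o[:,2].max())
    m=masks_of(n,'screw_grip')[0]['pixels']; s=cloud(n,d,m); s=s[s[:,2]>160]; S.append(s)
    print(' wing',len(s),s.mean(0).round(1),cv2.minAreaRect(np.float32(s[:,:2])))
    r,c=np.nonzero(m); r0,r1,c0,c1=r.min()-15,r.max()+15,c.min()-15,c.max()+15
    cv2.imwrite(f'pics/w_{n}.png',cv2.resize(im[r0:r1,c0:c1,::-1],(400,int(400*(r1-r0)/(c1-c0))),interpolation=cv2.INTER_NEAREST))
for k,X in zip(['base','bridge','handle','wing'],[A,Tp,H,S]): X=np.vstack(X); print(k,cv2.minAreaRect(np.float32(X[:,:2])))
a,b=[cv2.imread(f'pics/w_{n}.png') for n in ['scene','side']]
h=min(a.shape[0],b.shape[0],600); cv2.imwrite('pics/wing.png',np.hstack([a[:h],b[:h]]))
```

```text
scene
 base rect ((533.1295166015625, 15.218795776367188), (345.38568115234375, 165.21347045898438), 72.10671997070312)
 bridge top 755 ((510.1379699707031, -59.26268768310547), (40.34730529785156, 157.26268005371094), 72.19586944580078)
 handle 82 [568.  118.3 114.3] ((567.69775390625, 117.94461822509766), (31.289987564086914, 14.109404563903809), 73.91073608398438) 118.76430698391638
 wing 445 [513.1 -60.6 177.1] ((510.3535461425781, -58.46127700805664), (14.298232078552246, 45.76455307006836), 12.13278579711914)
side
 base rect ((546.6007080078125, -42.217041015625), (447.09429931640625, 226.49264526367188), 72.15541076660156)
 bridge top 1052 ((508.5318298339844, -56.907283782958984), (42.947715759277344, 158.97877502441406), 72.24081420898438)
 handle 111 [564.5 121.7 116.5] ((565.9386596679688, 121.14561462402344), (31.370250701904297, 14.891611099243164), 70.75140380859375) 118.3296165439748
 wing 228 [504.9 -48.1 179.5] ((507.24371337890625, -55.56170654296875), (12.181398391723633, 43.394561767578125), 8.643832206726074)
base ((546.6007080078125, -42.217041015625), (447.09429931640625, 226.49264526367188), 72.15541076660156)
bridge ((509.1220703125, -57.34685516357422), (43.42491912841797, 160.37118530273438), 72.24081420898438)
handle ((566.4896240234375, 119.67166137695312), (33.86809158325195, 16.93565559387207), 71.46382141113281)
wing ((509.1826477050781, -57.555389404296875), (14.978904724121094, 47.89521026611328), 9.402972221374512)
```

View pics/wing.png

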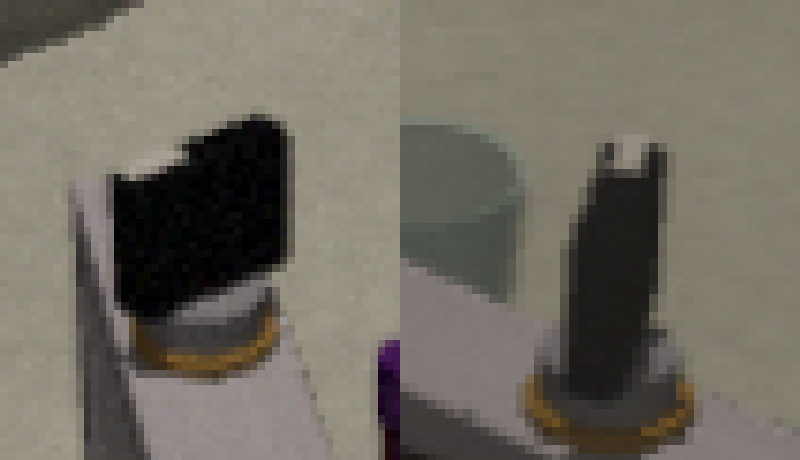

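The views agree: station yaw is about -17.8°, the screw axis is at (509,-57.7), and the handle at (566.5,119.7) is 186 mm out, so the rack has 86 mm to go. The wing's mark is left in the scene view, at world angle about -80.6°, so the screw is at about 1.09 rad. Jaw yaw is 9.4° at the grasp and about -108° at the seat, where j6 would be about 101°, within range.

```bash
cat >> h.py <<'E'
def go(P,yaw):
    o=get_obs(); Rm=R.from_rotvec(o['orientation'])
    T=R.from_euler('z',yaw,degrees=True)*R.from_euler('x',180,degrees=True)
    d=np.array(P)-o['ee_pos']
    print('t',round(o['t'],2),'pos',o['ee_pos'].round(1),'F',o['ft_force'].round(1),'M',o['moment'].round(2),'w',round(o['width'],1),'q6',round(o['qpos'][5],2))
    print('turn tool deg',np.rad2deg((Rm.inv()*T).as_rotvec()).round(2),'| shift cm in tool now',(Rm.inv().apply(d)/10).round(2),'| in tool after turn',(T.inv().apply(d)/10).round(2))
E
python3 -c "
from h import *
go([566.5,119.7,240],-17.8)"
```

```text
t 1.3 pos [ 143.6 -608.2  241.4] F [ 0.3 -0.8  0.2] M [-0.04 -0.01 -0.04] w 88.0 q6 -0.02
turn tool deg [  0.     0.   -58.92] | shift cm in tool now [-61.13 -57.88   0.14] | in tool after turn [ 18.01 -82.24   0.14]
```

```bash
python3 -m inch '[{"az":-9.8},{"az":-9.8},{"az":-9.8},{"az":-9.8},{"az":-9.8},{"az":-9.8},{}]'; python3 -c "
from h import *
go([566.5,119.7,240],-17.8)"
```

```text
t 1.3 pos [ 143.6 -608.2  241.4] F [ 0.3 -0.8  0.2] M [-0.04 -0.01 -0.04] w 88.0 q6 -0.02
turn tool deg [  0.     0.   -58.92] | shift cm in tool now [-61.13 -57.88   0.14] | in tool after turn [ 18.01 -82.24   0.14]$[0]: bad value
```

```bash
python3 -m inch '[{"tx":0,"ty":0,"tz":0,"ax":0,"ay":0,"az":-9.8,"jaw":1},{"tx":0,"ty":0,"tz":0,"ax":0,"ay":0,"az":-9.8,"jaw":1},{"tx":0,"ty":0,"tz":0,"ax":0,"ay":0,"az":-9.8,"jaw":1},{"tx":0,"ty":0,"tz":0,"ax":0,"ay":0,"az":-9.8,"jaw":1},{"tx":0,"ty":0,"tz":0,"ax":0,"ay":0,"az":-9.8,"jaw":1},{"tx":0,"ty":0,"tz":0,"ax":0,"ay":0,"az":-9.8,"jaw":1},{"tx":0,"ty":0,"tz":0,"ax":0,"ay":0,"az":0,"jaw":1}]'; python3 -c "
from h import *
go([566.5,119.7,240],-17.8)"
```

```text
t: 2.17
ee_pos: [143.6, -608.3, 241.4]
orientation: [-3.103, 0.492, 0.0]
ft_force: [-0.2, 0.5, -0.0]
width: 87.7
t 2.17 pos [ 143.6 -608.3  241.4] F [-0.2  0.5 -0. ] M [-0.02 -0.04  0.02] w 87.7 q6 -1.04
turn tool deg [-0.    0.   -0.21] | shift cm in tool now [ 17.72 -82.3    0.14] | in tool after turn [ 18.01 -82.24   0.14]
```

```bash
python3 -m inch '[{"tx":1,"ty":-4.6,"tz":0,"ax":0,"ay":0,"az":0,"jaw":1},{"tx":1,"ty":-4.6,"tz":0,"ax":0,"ay":0,"az":0,"jaw":1},{"tx":1,"ty":-4.6,"tz":0,"ax":0,"ay":0,"az":0,"jaw":1},{"tx":1,"ty":-4.6,"tz":0,"ax":0,"ay":0,"az":0,"jaw":1},{"tx":1,"ty":-4.6,"tz":0,"ax":0,"ay":0,"az":0,"jaw":1},{"tx":1,"ty":-4.6,"tz":0,"ax":0,"ay":0,"az":0,"jaw":1},{"tx":1,"ty":-4.6,"tz":0,"ax":0,"ay":0,"az":0,"jaw":1},{"tx":1,"ty":-4.6,"tz":0,"ax":0,"ay":0,"az":0,"jaw":1},{"tx":1,"ty":-4.6,"tz":0,"ax":0,"ay":0,"az":0,"jaw":1},{"tx":1,"ty":-4.6,"tz":0,"ax":0,"ay":0,"az":0,"jaw":1},{"tx":1,"ty":-4.6,"tz":0,"ax":0,"ay":0,"az":0,"jaw":1},{"tx":1,"ty":-4.6,"tz":0,"ax":0,"ay":0,"az":0,"jaw":1}]' >/dev/null
python3 -m inch '[{"tx":1,"ty":-4.6,"tz":0,"ax":0,"ay":0,"az":0,"jaw":1},{"tx":1,"ty":-4.6,"tz":0,"ax":0,"ay":0,"az":0,"jaw":1},{"tx":1,"ty":-4.6,"tz":0,"ax":0,"ay":0,"az":0,"jaw":1},{"tx":1,"ty":-4.6,"tz":0,"ax":0,"ay":0,"az":0,"jaw":1},{"tx":0,"ty":0,"tz":0,"ax":0,"ay":0,"az":0,"jaw":1}]'
python3 - <<'E'
from h import *
go([566.5,119.7,240],-17.8)
im,d=viewer.get_image('wrist'); save(im,'wr1.png')
print(px('wrist',[[566.5,119.7,117],[509.2,-57.7,190]]))
hsv=cv2.cvtColor(im,cv2.COLOR_RGB2HSV)
P=cloud('wrist',d,(hsv[...,0]<14)&(hsv[...,1]>170)&(hsv[...,2]>90)); P=P[(P[:,2]>112)&(P[:,2]<122)]
if len(P): print(len(P),cv2.minAreaRect(np.float32(P[:,:2])),P[:,2].mean())
E
```

```text
t: 4.3
ee_pos: [523.6, 45.0, 241.4]
orientation: [-3.103, 0.489, -0.002]
ft_force: [-0.6, -0.2, 0.3]
width: 88.1
t 4.3 pos [523.6  45.  241.4] F [-0.6 -0.2  0.3] M [-0.08 -0.06 -0.02] w 88.1 q6 0.38
turn tool deg [-0.04 -0.05 -0.13] | shift cm in tool now [ 1.78 -8.43  0.15] | in tool after turn [ 1.8  -8.42  0.14]
[[346.05117302 103.59294371]
 [347.89785743 430.57899675]]
```

View pics/wr1.png

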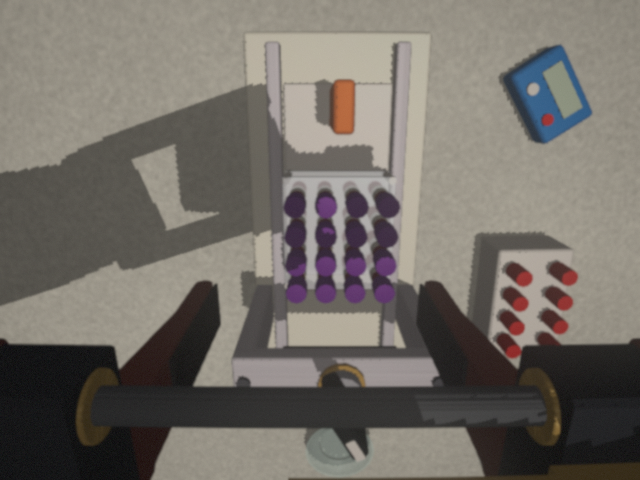

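The wrist view shows the handle at (344,105), against a predicted (346,104), and it lines up with the jaws. The estimate holds, so I move above it and descend.

```bash
python3 -m inch '[{"tx":0.9,"ty":-4.2,"tz":0,"ax":0,"ay":0,"az":-0.1,"jaw":1},{"tx":0.9,"ty":-4.2,"tz":0,"ax":0,"ay":0,"az":0,"jaw":1},{"tx":0,"ty":0,"tz":0,"ax":0,"ay":0,"az":0,"jaw":1},{"tx":0,"ty":0,"tz":4,"ax":0,"ay":0,"az":0,"jaw":1},{"tx":0,"ty":0,"tz":4,"ax":0,"ay":0,"az":0,"jaw":1},{"tx":0,"ty":0,"tz":3.5,"ax":0,"ay":0,"az":0,"jaw":1},{"tx":0,"ty":0,"tz":2.3,"ax":0,"ay":0,"az":0,"jaw":1},{"tx":0,"ty":0,"tz":0,"ax":0,"ay":0,"az":0,"jaw":1}]'; python3 -c "
from h import *
go([566.5,119.7,103],-17.8)"
```

```text
t: 5.35
ee_pos: [563.0, 115.2, 101.9]
orientation: [3.101, -0.49, -0.007]
ft_force: [0.2, -0.5, 0.8]
width: 87.5
t 5.35 pos [563.  115.2 101.9] F [ 0.2 -0.5  0.8] M [-0.06 -0.07  0.03] w 87.5 q6 0.5
turn tool deg [ 0.14  0.23 -0.16] | shift cm in tool now [ 0.19 -0.53 -0.11] | in tool after turn [ 0.19 -0.53 -0.11]
```

```bash
python3 -m inch '[{"tx":0.15,"ty":-0.5,"tz":0,"ax":0,"ay":0,"az":-0.2,"jaw":1},{"tx":0,"ty":0,"tz":0,"ax":0,"ay":0,"az":0,"jaw":0.4},{"tx":0,"ty":0,"tz":0,"ax":0,"ay":0,"az":0,"jaw":0},{"tx":0,"ty":0,"tz":0,"ax":0,"ay":0,"az":0,"jaw":0},{"tx":0,"ty":0,"tz":0,"ax":0,"ay":0,"az":0,"jaw":0},{"tx":0,"ty":0,"tz":0,"ax":0,"ay":0,"az":0,"jaw":0},{"tx":0,"ty":0,"tz":0,"ax":0,"ay":0,"az":0,"jaw":0},{"tx":0,"ty":0,"tz":0,"ax":0,"ay":0,"az":0,"jaw":0}]'; python3 -c "
from h import *
go([539.8,37.5,103],-17.8)"
```

```text
t: 6.35
ee_pos: [568.1, 121.5, 103.4]
orientation: [3.104, -0.481, -0.0]
ft_force: [-0.1, -0.2, 0.8]
width: 21.5
t 6.35 pos [568.1 121.5 103.4] F [-0.1 -0.2  0.8] M [-0.04 -0.13 -0.04] w 21.5 q6 0.5
turn tool deg [0.   0.01 0.18] | shift cm in tool now [-0.16  8.87  0.04] | in tool after turn [-0.13  8.87  0.04]
```

```bash
python3 -m inch '[{"tx":0,"ty":0,"tz":0,"ax":0,"ay":0,"az":0,"jaw":0},{"tx":0,"ty":0,"tz":0,"ax":0,"ay":0,"az":0,"jaw":0},{"tx":0,"ty":0,"tz":0,"ax":0,"ay":0,"az":0,"jaw":0}]';  python3 -m inch '[{"tx":0,"ty":0.8,"tz":0,"ax":0,"ay":0,"az":0,"jaw":0},{"tx":0,"ty":0.8,"tz":0,"ax":0,"ay":0,"az":0,"jaw":0},{"tx":0,"ty":0.8,"tz":0,"ax":0,"ay":0,"az":0,"jaw":0},{"tx":0,"ty":0.8,"tz":0,"ax":0,"ay":0,"az":0,"jaw":0},{"tx":0,"ty":0.8,"tz":0,"ax":0,"ay":0,"az":0,"jaw":0},{"tx":0,"ty":0.8,"tz":0,"ax":0,"ay":0,"az":0,"jaw":0},{"tx":0,"ty":0.8,"tz":0,"ax":0,"ay":0,"az":0,"jaw":0},{"tx":0,"ty":0.8,"tz":0,"ax":0,"ay":0,"az":0,"jaw":0},{"tx":0,"ty":0.8,"tz":0,"ax":0,"ay":0,"az":0,"jaw":0},{"tx":0,"ty":0.8,"tz":0,"ax":0,"ay":0,"az":0,"jaw":0},{"tx":0,"ty":0,"tz":0,"ax":0,"ay":0,"az":0,"jaw":0}]'; python3 -c "
from h import *
go([539.8,37.5,103],-17.8)"
```

```text
t: 6.72
ee_pos: [565.8, 121.9, 103.1]
orientation: [3.104, -0.482, -0.007]
ft_force: [-8.2, 2.4, 6.7]
width: 14.1
t: 8.1
ee_pos: [541.1, 45.1, 103.1]
orientation: [3.104, -0.482, -0.009]
ft_force: [-9.9, -0.5, 8.0]
width: 13.8
t 8.1 pos [541.1  45.1 103.1] F [-9.9 -0.5  8. ] M [-0.04  1.1  -0.11] w 13.8 q6 0.37
turn tool deg [0.09 0.31 0.13] | shift cm in tool now [0.11 0.76 0.01] | in tool after turn [0.11 0.76 0.01]
```

```bash
python3 -m inch '[{"tx":-0.1,"ty":0.3,"tz":0,"ax":0,"ay":0,"az":0,"jaw":0},{"tx":-0.1,"ty":0.3,"tz":0,"ax":0,"ay":0,"az":0,"jaw":0},{"tx":0,"ty":0,"tz":0,"ax":0,"ay":0,"az":0,"jaw":0}]'; python3 -m inch '[{"tx":0,"ty":0.2,"tz":0,"ax":0,"ay":0,"az":0,"jaw":0},{"tx":0,"ty":0,"tz":0,"ax":0,"ay":0,"az":0,"jaw":0}]';python3 -m inch '[{"tx":0,"ty":0.2,"tz":0,"ax":0,"ay":0,"az":0,"jaw":0},{"tx":0,"ty":0,"tz":0,"ax":0,"ay":0,"az":0,"jaw":0}]'; python3 -c "
from h import *
go([539.8,37.5,103],-17.8)"
```

```text
t: 8.48
ee_pos: [539.4, 40.1, 103.2]
orientation: [3.104, -0.482, -0.003]
ft_force: [-3.8, 1.8, 1.3]
width: 14.2
t: 8.72
ee_pos: [538.9, 38.7, 103.2]
orientation: [-3.104, 0.482, 0.003]
ft_force: [-4.4, 4.5, 1.2]
width: 13.9
t: 8.98
ee_pos: [538.8, 38.4, 103.3]
orientation: [-3.101, 0.482, 0.001]
ft_force: [-2.1, 15.5, -0.6]
width: 14.1
t 8.97 pos [538.8  38.4 103.3] F [-2.1 15.5 -0.6] M [ 2.2   0.32 -0.26] w 14.1 q6 0.35
turn tool deg [-0.15  0.07  0.12] | shift cm in tool now [0.12 0.06 0.03] | in tool after turn [0.12 0.06 0.03]
```

The push force jumped to 15.5 N against 2 N of friction, with the TCP 97–101 mm from the axis as expected, so the rack is home. I release, raise and look.

```bash
python3 -m inch '[{"tx":0,"ty":0,"tz":0,"ax":0,"ay":0,"az":0,"jaw":1},{"tx":0,"ty":0,"tz":0,"ax":0,"ay":0,"az":0,"jaw":1},{"tx":0,"ty":0,"tz":0,"ax":0,"ay":0,"az":0,"jaw":1},{"tx":0,"ty":0,"tz":0,"ax":0,"ay":0,"az":0,"jaw":1},{"tx":0,"ty":0,"tz":-2,"ax":0,"ay":0,"az":0,"jaw":1},{"tx":0,"ty":0,"tz":-4,"ax":0,"ay":0,"az":0,"jaw":1},{"tx":0,"ty":0,"tz":-5,"ax":0,"ay":0,"az":0,"jaw":1},{"tx":0,"ty":0,"tz":-5,"ax":0,"ay":0,"az":0,"jaw":1},{"tx":0,"ty":0,"tz":0,"ax":0,"ay":0,"az":0,"jaw":1},{"tx":0,"ty":0,"tz":0,"ax":0,"ay":0,"az":0,"jaw":1}]'
python3 - <<'E'
from h import *
go([509.2,-57.7,263],9.4)
im,d=viewer.get_image('wrist'); save(im,'wr2.png')
c=cal('wrist')
q=[[509.2,-57.7,190],[539.8,37.5,117]]; print(px('wrist',q))
for m in masks_of('wrist','screw_grip')[:1]:
    P=cloud('wrist',d,m['pixels'],c); P=P[(P[:,2]>183)]; print(m['score'],len(P),P[:,2].mean(),cv2.minAreaRect(np.float32(P[:,:2])))
    W=cloud('wrist',d,m['pixels']&(im.min(2)>90),c); W=W[W[:,2]>183]; print('mark',len(W),W.mean(0))
hsv=cv2.cvtColor(im,cv2.COLOR_RGB2HSV)
P=cloud('wrist',d,(hsv[...,0]<14)&(hsv[...,1]>170)&(hsv[...,2]>90),c); P=P[(P[:,2]>112)&(P[:,2]<122)]
if len(P): print('handle',len(P),cv2.minAreaRect(np.float32(P[:,:2])),P[:,2].mean())
E
```

```text
t: 10.22
ee_pos: [538.5, 36.2, 262.9]
orientation: [3.104, -0.481, -0.001]
ft_force: [0.1, 0.7, -0.7]
width: 87.8
t 10.22 pos [538.5  36.2 262.9] F [ 0.1  0.7 -0.7] M [-0.11 -0.07  0.  ] w 87.8 q6 0.35
turn tool deg [ 1.000e-02  3.000e-02 -2.702e+01] | shift cm in tool now [ 0.05  9.84 -0.01] | in tool after turn [-4.43  8.79 -0.01]
[[318.33536733 403.37237234]
 [318.87887831 223.24690348]]
0.72 270 187.47171605092115 ((507.4136047363281, -40.530792236328125), (9.123662948608398, 15.769951820373535), 59.57498550415039)
mark 0 [nan nan nan]
handle 52 ((542.397216796875, 44.41472244262695), (12.643771171569824, 6.115174770355225), 68.82305145263672) 116.81469942613867<stdin>:8: RuntimeWarning: Mean of empty slice.
  ret = um.true_divide(
```

View pics/wr2.png

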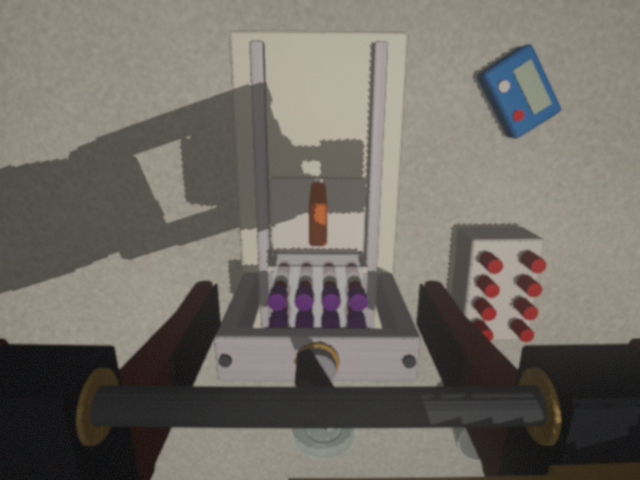

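The wrist view shows the handle at (318,213) and the wing partly hidden behind the gripper's bar at about (312,375). I check the rack travel with the fixed cameras before going on.

```bash
cat > chk.py <<'E'
from h import *
s=np.array([509.2,-57.7]);y=np.array([.306,.952]);x=np.array([.952,-.306])
for n in ['scene','side']:
    im,d=viewer.get_image(n); hsv=cv2.cvtColor(im,cv2.COLOR_RGB2HSV)
    o=cloud(n,d,(hsv[...,0]<14)&(hsv[...,1]>170)&(hsv[...,2]>60))
    o=o[(o[:,2]>50)&(o[:,2]<125)&(abs(o[:,0]-550)<60)]
    v=(o[:,:2]-s)@y
    print(n,'handle',len(o),'station y range',np.percentile(v,[1,5,95,99]).round(1),'x',np.percentile((o[:,:2]-s)@x,[2,98]).round(1))
    for m in masks_of(n,'screw_grip')[:1]:
        P=cloud(n,d,m['pixels']); P=P[P[:,2]>165]; print(' wing',len(P),cv2.minAreaRect(np.float32(P[:,:2])))
    u,w=px(n,[np.r_[s,150]])[0].astype(int); save(cv2.resize(im[w-75:w+75,u-75:u+125],(400,300),interpolation=cv2.INTER_CUBIC),n+'_c.png')
cv2.imwrite('pics/chk.png',np.hstack([cv2.imread(f'pics/{n}_c.png') for n in ['scene','side']]))
E
python3 chk.py
```

```text
scene handle 619 station y range [ 81.7  82.4 112.3 113.7] x [-3.2  8.9]
 wing 379 ((509.8351135253906, -58.92063903808594), (14.24565315246582, 44.87546157836914), 13.580289840698242)
side handle 594 station y range [ 84.8  86.4 116.5 117.4] x [-8.7  2.8]
 wing 196 ((507.6101379394531, -54.87500762939453), (12.40190601348877, 42.167667388916016), 11.200901985168457)
```

The rack is home: the handle spans about 83–117 mm from the axis in both views. Now above the screw, then turn the jaws to about 11°.

```bash
python3 -m inch '[{"tx":0,"ty":3.3,"tz":0,"ax":0,"ay":0,"az":0,"jaw":1},{"tx":0,"ty":3.3,"tz":0,"ax":0,"ay":0,"az":0,"jaw":1},{"tx":0.05,"ty":3.2,"tz":0,"ax":0,"ay":0,"az":0,"jaw":1},{"tx":0,"ty":0,"tz":0,"ax":0,"ay":0,"az":-9.6,"jaw":1},{"tx":0,"ty":0,"tz":0,"ax":0,"ay":0,"az":-9.6,"jaw":1},{"tx":0,"ty":0,"tz":0,"ax":0,"ay":0,"az":-9.6,"jaw":1},{"tx":0,"ty":0,"tz":0,"ax":0,"ay":0,"az":0,"jaw":1},{"tx":0,"ty":0,"tz":0,"ax":0,"ay":0,"az":0,"jaw":1}]'
python3 - <<'E'
from h import *
go([509.2,-57.5,178.5],11)
im,d=viewer.get_image('wrist'); save(im,'wr3.png'); print(px('wrist',[[509.2,-57.5,190]]))
E
```

```text
t: 11.52
ee_pos: [509.8, -57.2, 263.1]
orientation: [-3.127, -0.301, 0.001]
ft_force: [-0.6, 0.5, 0.4]
width: 87.8
t 11.53 pos [509.8 -57.2 263.1] F [-0.6  0.5  0.4] M [-0.01 -0.1   0.03] w 87.8 q6 -0.33
turn tool deg [-0.01  0.02 -0.  ] | shift cm in tool now [-0.06  0.02  8.46] | in tool after turn [-0.06  0.02  8.46]
[[315.4773335  259.93137409]]
```

View pics/wr3.png

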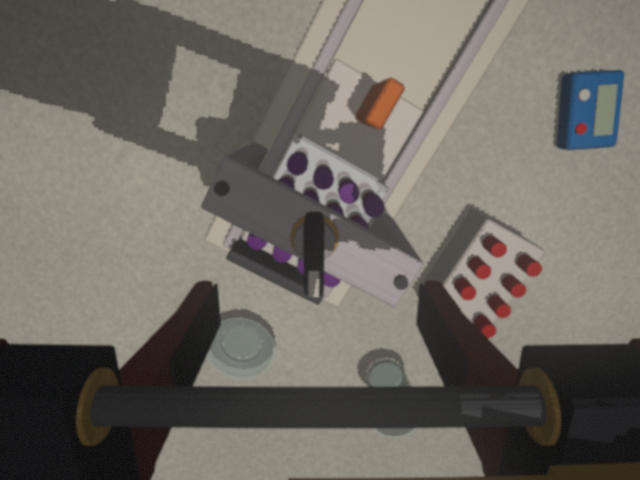

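The wing stands square to the jaws at (314,255) with its white mark at the lower end (314,283), as inferred. The caps now show on both sides of the bridge, close to the dark stop. Descend and grip.

```bash
python3 -m inch '[{"tx":-0.05,"ty":0,"tz":3,"ax":0,"ay":0,"az":0,"jaw":1},{"tx":0,"ty":0,"tz":3,"ax":0,"ay":0,"az":0,"jaw":1},{"tx":0,"ty":0,"tz":2.4,"ax":0,"ay":0,"az":0,"jaw":1},{"tx":0,"ty":0,"tz":0,"ax":0,"ay":0,"az":0,"jaw":1},{"tx":0,"ty":0,"tz":0,"ax":0,"ay":0,"az":0,"jaw":0.2},{"tx":0,"ty":0,"tz":0,"ax":0,"ay":0,"az":0,"jaw":0.2},{"tx":0,"ty":0,"tz":0,"ax":0,"ay":0,"az":0,"jaw":0.2},{"tx":0,"ty":0,"tz":0,"ax":0,"ay":0,"az":0,"jaw":0.2},{"tx":0,"ty":0,"tz":0,"ax":0,"ay":0,"az":0,"jaw":0.2},{"tx":0,"ty":0,"tz":0,"ax":0,"ay":0,"az":0,"jaw":0},{"tx":0,"ty":0,"tz":0,"ax":0,"ay":0,"az":0,"jaw":0},{"tx":0,"ty":0,"tz":0,"ax":0,"ay":0,"az":0,"jaw":0}]'; python3 -c "
from h import *
go([509.2,-57.5,178.5],11)"
```

```text
t: 13.08
ee_pos: [507.2, -57.5, 179.0]
orientation: [-3.126, -0.307, 0.008]
ft_force: [-5.4, -2.4, 11.2]
width: 11.7
t 13.07 pos [507.2 -57.5 179. ] F [-5.4 -2.4 11.2] M [-0.44  0.47  0.04] w 11.7 q6 -0.33
turn tool deg [-0.03  0.29  0.21] | shift cm in tool now [0.2  0.04 0.05] | in tool after turn [0.2  0.04 0.05]
```

```bash
python3 -m inch '[{"tx":-0.2,"ty":0,"tz":0,"ax":0,"ay":0,"az":0,"jaw":0},{"tx":0,"ty":0,"tz":0,"ax":0,"ay":0,"az":0,"jaw":0}]'; python3 -m inch '[{"tx":0,"ty":0,"tz":0,"ax":0,"ay":0,"az":8,"jaw":0},{"tx":0,"ty":0,"tz":0,"ax":0,"ay":0,"az":8,"jaw":0},{"tx":0,"ty":0,"tz":0,"ax":0,"ay":0,"az":8,"jaw":0},{"tx":0,"ty":0,"tz":0,"ax":0,"ay":0,"az":8,"jaw":0},{"tx":0,"ty":0,"tz":0,"ax":0,"ay":0,"az":8,"jaw":0},{"tx":0,"ty":0,"tz":0,"ax":0,"ay":0,"az":8,"jaw":0},{"tx":0,"ty":0,"tz":0,"ax":0,"ay":0,"az":8,"jaw":0},{"tx":0,"ty":0,"tz":0,"ax":0,"ay":0,"az":8,"jaw":0},{"tx":0,"ty":0,"tz":0,"ax":0,"ay":0,"az":8,"jaw":0},{"tx":0,"ty":0,"tz":0,"ax":0,"ay":0,"az":8,"jaw":0},{"tx":0,"ty":0,"tz":0,"ax":0,"ay":0,"az":8,"jaw":0},{"tx":0,"ty":0,"tz":0,"ax":0,"ay":0,"az":0,"jaw":0}]'; python3 -c "
from h import *
go([507.5,-57.5,178.5],-107.8)"
```

```text
t: 13.32
ee_pos: [507.0, -57.6, 179.1]
orientation: [-3.126, -0.306, 0.001]
ft_force: [-1.3, 0.7, -1.1]
width: 12.2
t: 14.82
ee_pos: [508.6, -58.6, 179.2]
orientation: [-2.46, 1.953, -0.005]
ft_force: [4.1, -5.9, -8.6]
width: 11.7
t 14.82 pos [508.6 -58.6 179.2] F [ 4.1 -5.9 -8.6] M [-0.83 -0.72 -0.02] w 11.7 q6 1.21
turn tool deg [-0.15 -0.09 30.91] | shift cm in tool now [-0.13  0.08  0.07] | in tool after turn [-0.07  0.14  0.07]
```

```bash
python3 -m inch '[{"tx":0,"ty":0,"tz":0,"ax":0,"ay":0,"az":8,"jaw":0},{"tx":0,"ty":0,"tz":0,"ax":0,"ay":0,"az":8,"jaw":0},{"tx":0,"ty":0,"tz":0,"ax":0,"ay":0,"az":7,"jaw":0},{"tx":0,"ty":0,"tz":0,"ax":0,"ay":0,"az":0,"jaw":0}]'; python3 -c "
from h import *
go([507.5,-57.5,178.5],-107.8)"
python3 -m inch '[{"tx":0,"ty":0,"tz":0,"ax":0,"ay":0,"az":3,"jaw":0},{"tx":0,"ty":0,"tz":0,"ax":0,"ay":0,"az":0,"jaw":0}]';python3 -c "
from h import *
go([507.5,-57.5,178.5],-107.8)"
python3 -m inch '[{"tx":0,"ty":0,"tz":0,"ax":0,"ay":0,"az":3,"jaw":0},{"tx":0,"ty":0,"tz":0,"ax":0,"ay":0,"az":0,"jaw":0}]';python3 -c "
from h import *
go([507.5,-57.5,178.5],-107.8)"
```

```text
t: 15.32
ee_pos: [508.6, -59.1, 179.2]
orientation: [-2.022, 2.404, -0.005]
ft_force: [4.7, -8.4, -7.7]
width: 11.6
t 15.32 pos [508.6 -59.1 179.2] F [ 4.7 -8.4 -7.7] M [-1.37 -0.7  -0.03] w 11.6 q6 1.61
turn tool deg [-0.17 -0.11  7.93] | shift cm in tool now [-0.14  0.14  0.07] | in tool after turn [-0.12  0.15  0.07]
t: 15.58
ee_pos: [508.6, -59.2, 179.2]
orientation: [-1.959, 2.455, -0.006]
ft_force: [4.0, -8.4, -7.1]
width: 11.9
t 15.57 pos [508.6 -59.2 179.2] F [ 4.  -8.4 -7.1] M [-1.5  -0.65 -0.02] w 11.9 q6 1.66
turn tool deg [-0.17 -0.11  4.98] | shift cm in tool now [-0.14  0.14  0.07] | in tool after turn [-0.13  0.16  0.07]
t: 15.82
ee_pos: [508.6, -59.2, 179.2]
orientation: [-1.894, 2.506, -0.006]
ft_force: [3.7, -8.2, -8.0]
width: 12.1
t 15.82 pos [508.6 -59.2 179.2] F [ 3.7 -8.2 -8. ] M [-1.5  -0.64 -0.01] w 12.1 q6 1.71
turn tool deg [-0.18 -0.11  1.98] | shift cm in tool now [-0.14  0.15  0.07] | in tool after turn [-0.13  0.16  0.07]
```

```bash
for i in 1; do python3 -m inch '[{"tx":0.2,"ty":0,"tz":0,"ax":0,"ay":0,"az":2,"jaw":0},{"tx":0,"ty":0,"tz":0,"ax":0,"ay":0,"az":0,"jaw":0}]'>/dev/null;python3 -c "
from h import *
go([507.5,-57.5,178.5],-107.8)"; done
python3 -m inch '[{"tx":0,"ty":0,"tz":0,"ax":0,"ay":0,"az":2,"jaw":0},{"tx":0,"ty":0,"tz":0,"ax":0,"ay":0,"az":0,"jaw":0}]'>/dev/null;python3 -c "
from h import *
go([507.5,-57.5,178.5],-107.8)"
python3 -m inch '[{"tx":0,"ty":0,"tz":0,"ax":0,"ay":0,"az":2,"jaw":0},{"tx":0,"ty":0,"tz":0,"ax":0,"ay":0,"az":0,"jaw":0}]'>/dev/null;python3 -c "
from h import *
go([507.5,-57.5,178.5],-107.8)"
```

```text
t 16.07 pos [508.5 -59.5 179.2] F [ 6.4  2.1 -8.9] M [ 0.28 -1.07  0.06] w 12.0 q6 1.74
turn tool deg [-0.18  0.07 -0.06] | shift cm in tool now [-0.16  0.15  0.07] | in tool after turn [-0.16  0.15  0.07]
t 16.32 pos [508.4 -59.5 179.2] F [ 5.8  1.4 -7.8] M [ 0.31 -1.07  0.68] w 12.0 q6 1.78
turn tool deg [-0.18  0.04 -1.95] | shift cm in tool now [-0.16  0.15  0.07] | in tool after turn [-0.16  0.15  0.07]
t 16.57 pos [508.2 -59.4 179.2] F [ 5.7  0.5 -6.8] M [ 0.29 -0.79  0.74] w 12.4 q6 1.81
turn tool deg [-0.15  0.04 -3.95] | shift cm in tool now [-0.15  0.14  0.07] | in tool after turn [-0.16  0.13  0.07]
```

It seats: the moment rises from 0.06 to 0.68 N m at a tool yaw of about -108° to -110°, where the seat was predicted (-107.8°). Now back off by 94° to a yaw of -17.8°, which takes up the 4° of wind-up.

```bash
python3 -m inch '[{"tx":0,"ty":0,"tz":0,"ax":0,"ay":0,"az":-8,"jaw":0},{"tx":0,"ty":0,"tz":0,"ax":0,"ay":0,"az":-8,"jaw":0},{"tx":0,"ty":0,"tz":0,"ax":0,"ay":0,"az":-8,"jaw":0},{"tx":0,"ty":0,"tz":0,"ax":0,"ay":0,"az":-8,"jaw":0},{"tx":0,"ty":0,"tz":0,"ax":0,"ay":0,"az":-8,"jaw":0},{"tx":0,"ty":0,"tz":0,"ax":0,"ay":0,"az":-8,"jaw":0},{"tx":0,"ty":0,"tz":0,"ax":0,"ay":0,"az":-8,"jaw":0},{"tx":0,"ty":0,"tz":0,"ax":0,"ay":0,"az":-8,"jaw":0},{"tx":0,"ty":0,"tz":0,"ax":0,"ay":0,"az":-8,"jaw":0},{"tx":0,"ty":0,"tz":0,"ax":0,"ay":0,"az":-8,"jaw":0},{"tx":0,"ty":0,"tz":0,"ax":0,"ay":0,"az":-8,"jaw":0},{"tx":0,"ty":0,"tz":0,"ax":0,"ay":0,"az":0,"jaw":0}]'; python3 -c "
from h import *
go([508.5,-58.5,178.5],-17.8)"
python3 -m inch '[{"tx":0,"ty":0,"tz":0,"ax":0,"ay":0,"az":-3,"jaw":0},{"tx":0,"ty":0,"tz":0,"ax":0,"ay":0,"az":-3,"jaw":0},{"tx":0,"ty":0,"tz":0,"ax":0,"ay":0,"az":0,"jaw":0},{"tx":0,"ty":0,"tz":0,"ax":0,"ay":0,"az":0,"jaw":0}]'>/dev/null
python3 - <<'E'
from h import *
go([508.5,-58.5,178.5],-17.8)
im,d=viewer.get_image('wrist'); save(im[160:340,200:440].repeat(3,0).repeat(3,1)[:600,:800],'wr4.png')
c=cal('wrist'); a=np.array([.952,-.306,0]);b=np.array([.306,.952,0]);o=get_obs()['ee_pos']
print(px('wrist',[np.r_[o[:2],190],np.r_[o[:2],190]-22*b,np.r_[o[:2],190]+22*b],c))
import chk
E
```

```text
t: 18.08
ee_pos: [507.7, -58.3, 179.2]
orientation: [-3.072, 0.646, -0.002]
ft_force: [3.9, 8.2, -4.3]
width: 12.1
t 18.07 pos [507.7 -58.3 179.2] F [ 3.9  8.2 -4.3] M [ 1.32 -0.65 -0.  ] w 12.1 q6 0.27
turn tool deg [-0.15 -0.04 -5.96] | shift cm in tool now [ 0.08 -0.02  0.07] | in tool after turn [ 0.09 -0.01  0.07]
t 18.57 pos [507.6 -58.3 179.2] F [ 3.1  6.8 -4.1] M [ 1.32 -0.6   0.12] w 12.0 q6 0.17
turn tool deg [-0.14 -0.03 -0.05] | shift cm in tool now [ 0.1  -0.01  0.07] | in tool after turn [ 0.1  -0.01  0.07]
[[315.79768878 340.21596171]
 [315.95831475 389.32218965]
 [315.62485037 286.29344259]]
scene handle 606 station y range [ 81.7  82.4 111.5 112.7] x [-2.9  9. ]
 wing 170 ((511.57598876953125, -60.27070236206055), (43.07743453979492, 12.146734237670898), 68.85107421875)
side handle 505 station y range [ 84.7  86.6 116.3 117. ] x [-9.   2.6]
 wing 136 ((511.30670166015625, -42.02644729614258), (15.88341236114502, 11.85143756866455), 65.8719711303711)
```

View pics/wr4.png

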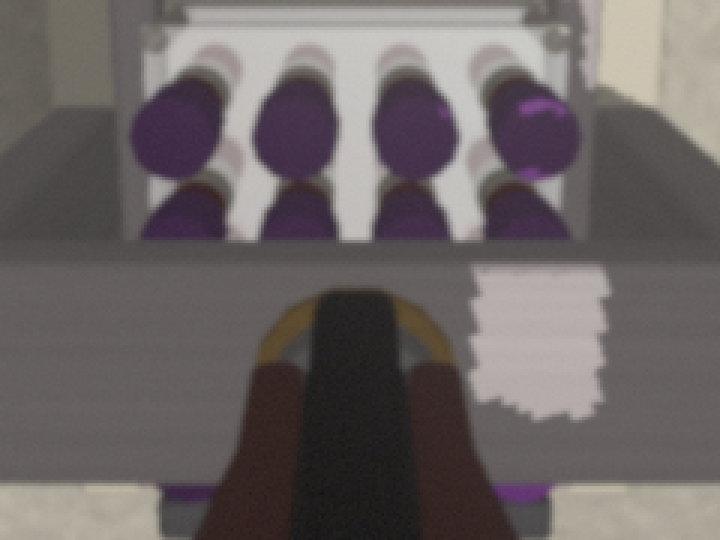

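View pics/chk.png

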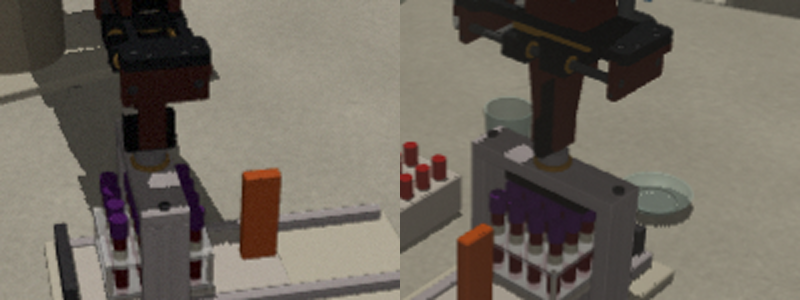

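The wing's edges are symmetric about column ~356 of the crop, so it is square to the bridge and aligned with the jaws. The rack is still home (handle 83–117 mm) and the grip is firm at 12 mm, so I hand in.

```bash
python3 -c "
from h import *
print(ctrl.close_job()); go([508.5,-58.5,178.5],-17.8)"
```

```text
the job is handed in; nothing more can be done
None
the job is handed in; nothing more can be done
```

The rack is home under the bridge, and the thumbscrew is seated and backed off a quarter turn. The gripper is still holding it there for you to tighten the lock ring. I handed in shortly after 18.6 s on the robot's clock, well inside the 72 s limit.

- **Rack:** I gripped the orange handle and slid the rack about 87 mm. At the end stop the push force rose to 15.5 N, against 2 N of sliding friction. Afterwards the handle measured about 83–117 mm from the screw axis, as it should when home. The two fixed cameras differed by 2–4 mm, which is about their calibration error.
- **Thumbscrew:** I turned it clockwise until the twisting moment jumped from 0.06 to about 0.7 N m, at the tool angle where I expected the seat. I then backed it off to jaws parallel to the bridge, which is a quarter turn from the seat.
- **Final hold:** The last wrist picture shows the wing square to the bridge. The grip is 12 mm wide, with about 7 N of sideways force left on the tool. The white mark was hidden by the fingers, so I inferred its direction from the turn instead of seeing it.
- **Other items:** I kept the arm clear of the other things on the bench. I did not measure their positions again at the end.

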